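# Press the four lid clips home on a paint tin for dispatch

### The arm

A 6-joint arm with a two-finger parallel gripper is mounted at the origin on the work surface. World frame = base frame: x ahead of the robot, y to its left, z up, the work surface at z = 0. Lengths are in m, angles in rad, forces in N, time in s.
With the tool pointing down it reaches from about 0.425 to 0.95 m from the base axis. Payload 3.5 kg.
Tool frame: the origin (TCP) lies at the very end of the fingers, on their centre line; the grasp point (between the pads) lies 19 mm behind it; z points along the fingers, y is the direction in which the jaws open and shut (so a half turn about z gives the same grasp; the last joint's range is limited). The gripper opens to 85 mm and grips with 20 to 120 N. Pads are 22 mm wide; open, the fingers measure 114 mm over their backs; the gripper's body (76 mm by 85 mm) begins 54 mm behind the grasp point. The pads swing forward as they close: fully open they stand 13 mm farther back than shut.
Start: joints at [-1.401, 0.286, 1.577, -0, 1.279, -0.15], TCP at [0.212, -0.641, 0.231] pointing down, gripper open.
Joint ranges: [-2.77, 2.77], [-0.9, 2.22], [0.21, 2.48], [-1.53, 4.67], [0.24, 2.81], [-2.84, 2.84]. Speed limits (rad/s): [2.79, 2.79, 3.14, 3.14, 3.14, 3.14].

### API

Orientations are given as a unit quaternion [x, y, z, w].
In Python, from plant import get_state, read_camera, sign_off gives the robot as it stands.
- The arm moves only by the tool step_arm, never from a script. Its argument "targets" is a list that holds one entry, the list of rows, each a list of 5 numbers: the opening, from 0 (shut) to 1 (fully open), then the shift along the tool's x, y, z each as a share of 4 cm, from -1 to 1, then the turn about the tool's z as a share of 5 degrees, from -1 to 1. A call has 1 to 10 rows; each row shifts and turns the commanded pose from where the row before left it, along the tool's axes as they then stand; what a row does not reach is not made up. A row lasts 1/12 s, in which the tool goes at most 41.7 mm and 7.16 degrees, less where a joint would pass 70% of its speed; a pose out of reach is approached as far as the arm can. A call with a number of a shift or a turn outside -1 to 1 is refused whole. A call with a gripper value outside its range is refused whole. The fingers move at their own pace and stop on an object; "squeeze" is the grip in N (left out, the last holds). Time passes only in rows, so rows that do not move let the fingers close. It gives the time, the measured TCP pose, the force and the opening at its end, in the units of the state.
- get_state(): the state, without advancing time (a new reading comes with each control period).
- read_camera(name): name is "side" or "top"; returns a dict with "pixels" (480x640x3 uint8, red, green, blue), "range_z" (480x640 float32, m along the optical axis (not along the pixel's ray), 0 where there is no reading), "mtx" (3x3 intrinsics, pixels), "k1" (the pictures are not rectified: a ray, as slopes to the right and down, at radius r is drawn at 1 + k1 r^2 times it, then the intrinsics apply), "rvec" (rotation vector, rad) and "tvec" (3), from world to camera coordinates, as OpenCV has them. Camera axes: x right, y down, z forward; pixel columns grow to the right and rows downward; lengths in m; the calibration is good to about 2 mm. A picture is of the moment at which its call begins.
- sign_off(): hands the job in, once; it reports no verdict.
The state is a dict: "time": time; "qpos": joint angles; "dq": joint speeds; "joint_efforts": joint torques, N m; "eef_pos": TCP position; "tcp_rot": TCP orientation; "contact_force": force on the tool from outside, world axes, zero at the start; "wrist_torque": the same for the moment, N m; "opening": opening from 0.0 (shut) to 1.0 (fully open).
Only numpy, scipy, OpenCV 4.12 (cv2) and the standard library are available. Lean on these libraries where they do the work, as an engineer would, in place of code of your own. Each camera call takes 0.05 s, during which the arm holds its last target.

### The job

The big paint tin on the packing counter is to go by courier, and four lid clips hang loosely over its rim. Press them down one at a time until each is fully home, going straight across as you would with wheel nuts so that the lid stays level: first the clip on the side nearest the robot, then the far one, then the one on the robot's left, and last the one on its right. Push slowly and lightly, by fingertip and not with the mallet, so that no clip is driven hard against the tin, and leave the tin and everything round it standing where it is.

Things in the scene. Friction and masses are not known exactly. Their poses are not given: they have to be found in the camera images.
- tin_top (a point): Centre of the top of the big 2 L paint tin (white with a grey band, bare metal rim and lid, wire handle folded down): 143 mm across, 150 mm high, about 2.5 kg, standing loose. The point is on its axis in the plane of the rim, 150 mm above the counter. Its -x axis points to the near clip, +x far, +y left, -y right; yaw within 0.4 rad of square. Lid 3 mm below the rim; only the clips stand higher.
- near_top (a point): Centre of the flat top of the near clip, over the rim on the robot's (-x) side of the tin, 64 mm from the tin's axis: dark sprung steel, top 22 mm (across the rim) x 20 mm, 2 mm thick, with a leg down the outside of the rim. Push here, straight down. Fully home, this point is 3 mm above the plane of the tin's rim; at the start 9 to 11 mm.
- far_top (a point): Centre of the flat top of the far clip, over the rim on the far (+x) side of the tin, 64 mm from the tin's axis: dark sprung steel, top 22 mm (across the rim) x 20 mm, 2 mm thick, with a leg down the outside of the rim. Push here, straight down. Fully home, this point is 3 mm above the plane of the tin's rim; at the start 9 to 11 mm.
- left_top (a point): Centre of the flat top of the left clip, over the rim on the robot's left (+y) side of the tin, 64 mm from the tin's axis: dark sprung steel, top 22 mm (across the rim) x 20 mm, 2 mm thick, with a leg down the outside of the rim. Push here, straight down. Fully home, this point is 3 mm above the plane of the tin's rim; at the start 9 to 11 mm.
- right_top (a point): Centre of the flat top of the right clip, over the rim on the robot's right (-y) side of the tin, 64 mm from the tin's axis: dark sprung steel, top 22 mm (across the rim) x 20 mm, 2 mm thick, with a leg down the outside of the rim. Push here, straight down. Fully home, this point is 3 mm above the plane of the tin's rim; at the start 9 to 11 mm.
- clip_near (a joint): The near clip's push-down, in m: 0 = standing 8 mm proud of home, 0.008 = fully home against its stop. Starts between 0 and 0.002. It slides straight down stiffly (about 4 N keeps it moving), stays where it is left, and stops dead at home: a fingertip still moving at 50 mm/s then jolts it with 60 N or more, at 15 mm/s with well under 30 N.
- clip_far (a joint): The far clip's push-down, in m: 0 = standing 8 mm proud of home, 0.008 = fully home against its stop. Starts between 0 and 0.002. It slides straight down stiffly (about 4 N keeps it moving), stays where it is left, and stops dead at home: a fingertip still moving at 50 mm/s then jolts it with 60 N or more, at 15 mm/s with well under 30 N.
- clip_left (a joint): The left clip's push-down, in m: 0 = standing 8 mm proud of home, 0.008 = fully home against its stop. Starts between 0 and 0.002. It slides straight down stiffly (about 4 N keeps it moving), stays where it is left, and stops dead at home: a fingertip still moving at 50 mm/s then jolts it with 60 N or more, at 15 mm/s with well under 30 N.
- clip_right (a joint): The right clip's push-down, in m: 0 = standing 8 mm proud of home, 0.008 = fully home against its stop. Starts between 0 and 0.002. It slides straight down stiffly (about 4 N keeps it moving), stays where it is left, and stops dead at home: a fingertip still moving at 50 mm/s then jolts it with 60 N or more, at 15 mm/s with well under 30 N.
- mallet_mid (a point): Bystander: middle of a rubber mallet lying on the counter, 300 mm long, wooden handle 25 mm thick, black head 60 mm thick and 95 mm across at its +x end; point 21 mm above the counter. Not to be used.
- small_tin_mid (a point): Bystander: centre of a small paint tin without clips, 70 mm across, 75 mm high; point 37 mm above the counter.
- tape_mid (a point): Bystander: centre of a roll of brown packing tape lying flat, 110 mm across, 48 mm high, hole 76 mm; point 24 mm above the counter.
- tray_mid (a point): Bystander: centre of a grey open tray, 90 x 120 mm and 30 mm high, with spare clips in it; point 15 mm above the counter.

How it is judged:
By the outcome, as a careful person would: the job done as asked, in the order asked, and still so for the second after the job is handed in, with the robot touching nothing.
It also fails if it takes over 51 s, if anything falls off the work surface, if the arm or the gripper's body presses on something with over 40 N, if the wrist force passes 120 N, or if a joint passes its speed limit or range.

## Working session

There is one attempt and no reset: what is moved stays moved. The work goes in short steps, Python scripts to look and compute and a tool call to move; the robot and the scene stay as the last step left them, time stands still between calls to the robot, and variables do not carry over. Pictures are saved under pics/ and viewed, and the job is handed in when it is done.

Besides the shell and the picture viewer there is one more tool, called after "Call:" by a JSON object that holds its "method" and its "body", one argument or row to a line. step_arm: Moves the arm, as the interface text tells. Shift numbers are shares of 4 cm and turn numbers shares of 5 degrees, none past 1 either way. Its arguments: {"type":"object","properties":{"targets":{"type":"array"},"squeeze":{"type":"number"}},"required":["targets"]}

```bash
mkdir -p pics; ls; cat > h.py <<'E'
import numpy as np, cv2
from plant import get_state, read_camera, sign_off
def cam(n):
    c=read_camera(n); 
    return c
def world(c,u,v,z=None,d=None):
    m=c['mtx'];K=np.array(m,float)
    p=cv2.undistortPoints(np.array([[[u,v]]],float),K,np.array([c['k1'],0,0,0,0],float))[0,0]
    R=cv2.Rodrigues(np.array(c['rvec'],float))[0];t=np.array(c['tvec'],float).ravel()
    o=-R.T@t; r=R.T@np.array([p[0],p[1],1])
    if d is None: d=(z-o[2])/r[2]
    return o+d*r
def proj(c,P):
    return cv2.projectPoints(np.array(P,float).reshape(-1,1,3),np.array(c['rvec'],float),np.array(c['tvec'],float),np.array(c['mtx'],float),np.array([c['k1'],0,0,0,0],float))[0].reshape(-1,2)
E
python3 - <<'E'
from h import *
import pickle
s=get_state();print(s)
for n in('side','top'):
    c=cam(n);pickle.dump(c,open(n+'0.pkl','wb'))
    cv2.imwrite(f'pics/{n}0.png',c['pixels'][:,:,::-1]);print(n,c['mtx'],c['k1'],c['rvec'],c['tvec'])
E
```

```text
pics
{'time': 0.0, 'qpos': array([-1.40101593e+00,  2.87205582e-01,  1.57820011e+00,  3.04336774e-05,
        1.27861620e+00, -1.50047031e-01]), 'dq': array([ 0.00167364, -0.00120963, -0.00120191,  0.00134747,  0.00048588,
       -0.00168596]), 'joint_efforts': array([ 2.91317629e-04, -4.05983162e+01, -2.92624372e+01, -1.43152988e-04,
        5.88412397e-03,  2.17696368e-05]), 'eef_pos': array([ 0.21211226, -0.64010086,  0.22990806]), 'tcp_rot': array([ 9.87240999e-01,  1.59228559e-01,  2.58181974e-06, -1.21470296e-03]), 'contact_force': array([-0.3542898 ,  0.5212264 ,  0.68697047]), 'wrist_torque': array([-0.01765666,  0.0049333 , -0.02902574]), 'opening': 1.000907887611953}
side [[601.53202256   0.         321.23070742]
 [  0.         601.53202256 235.6311966 ]
 [  0.           0.           1.        ]] -0.11386503932066108 [ 0.15773343 -2.84412006  1.17912494] [0.5006002  0.12608939 1.30298641]
top [[489.70416713   0.         315.99282307]
 [  0.         489.70416713 241.72424509]
 [  0.           0.           1.        ]] -0.13490970124276405 [ 2.16902038 -2.16270911  0.13124269] [-0.01639359  0.5037512   1.28538952]
```

View pics/side0.png

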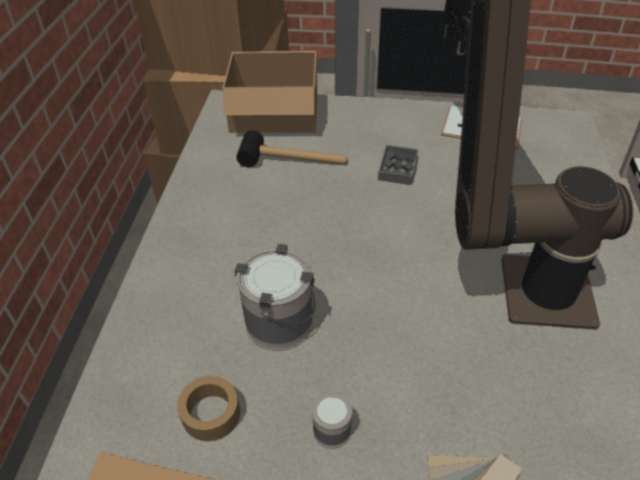

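View pics/top0.png

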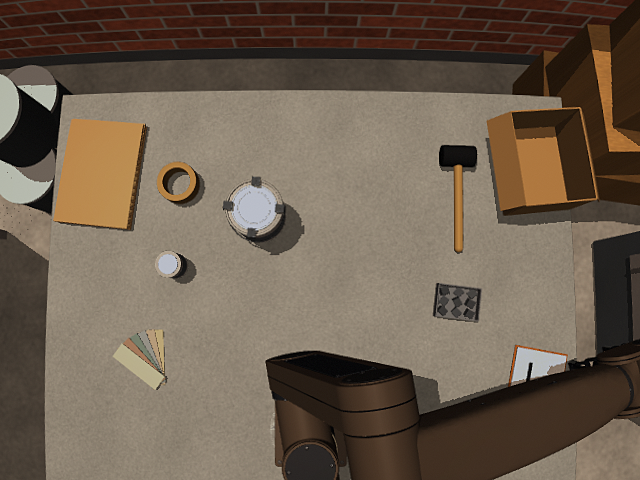

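The side view shows the tin at about (277,295), with clips at (282,250), (242,269), (307,278) and (266,300). The top view shows it at about (255,208), with clips at (256,182), (228,205), (279,209) and (252,232). I'll enlarge both.

```bash
python3 - <<'E'
from h import *
import pickle
for n,(u,v) in(('side',(275,275)),('top',(254,207))):
    c=pickle.load(open(n+'0.pkl','rb'));im=c['pixels'][v-45:v+45,u-50:u+50,::-1]
    im=cv2.resize(im,None,fx=7,fy=7,interpolation=cv2.INTER_CUBIC)
    for i in range(0,100,10):
        cv2.putText(im,str(u-50+i),(i*7,10),0,.35,(0,0,255));cv2.line(im,(i*7,0),(i*7,630),(0,0,255) ,1) if 0 else 0
        cv2.putText(im,str(v-45+i),(0,i*7+4),0,.35,(0,0,255))
    cv2.imwrite(f'pics/{n}crop.png',im)
E
```

```text
(no output)
```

View pics/sidecrop.png

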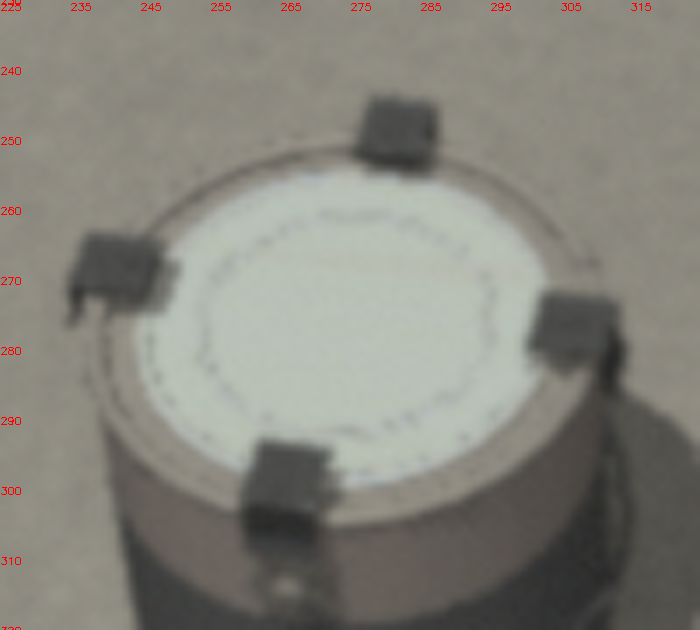

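View pics/topcrop.png

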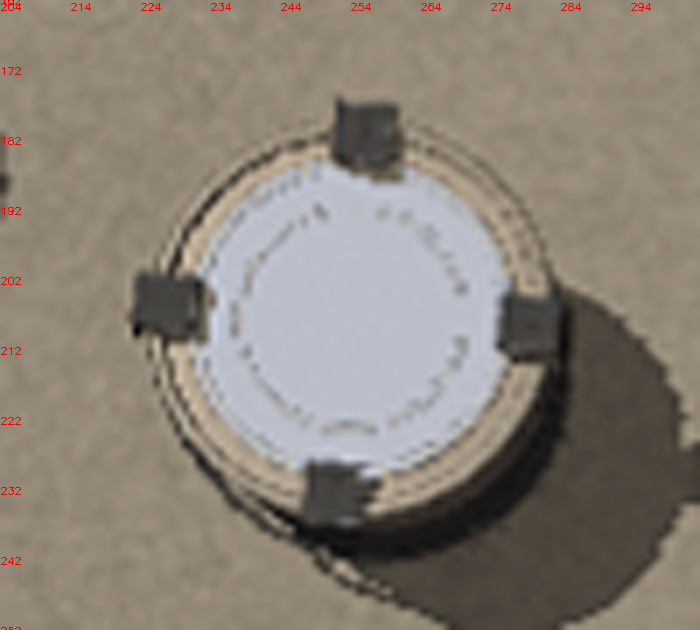

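```bash
python3 - <<'E'
from h import *
import pickle
S=pickle.load(open('side0.pkl','rb'));T=pickle.load(open('top0.pkl','rb'))
sp=dict(near=(575,317),far=(120,265),right=(400,130),left=(288,475))
tp=dict(near=(337,490),far=(366,133),right=(529,326),left=(168,304))
f=lambda p,o:((p[0]+.5)/7-.5+o[0],(p[1]+.5)/7-.5+o[1])
def ray(c,p):
    a=world(c,*p,d=1.);b=world(c,*p,d=2.);return a,(b-a)/np.linalg.norm(b-a)
P={}
for k in sp:
    s=f(sp[k],(225,230));t=f(tp[k],(204,162))
    a,d=ray(S,s);b,e=ray(T,t)
    M=np.stack([d,-e],1);x=np.linalg.lstsq(M,b-a,rcond=None)[0]
    p,q=a+x[0]*d,b+x[1]*e
    print(k,((p+q)/2).round(4),'gap',np.linalg.norm(p-q).round(4),'z160 side',world(S,*s,z=.16).round(4),'top',world(T,*t,z=.16).round(4),
     'depthS',world(S,*s,d=S['range_z'][int(round(s[1])),int(round(s[0]))]).round(4),'depthT',world(T,*t,d=T['range_z'][int(round(t[1])),int(round(t[0]))]).round(4))
    P[k]=(p+q)/2; 
    P[k+'m']=(world(S,*s,z=.16)+world(T,*t,z=.16))/2
for m in('','m'):
    c=sum(P[k+m] for k in sp)/4
    print('c',c,[np.linalg.norm((P[k+m]-c)[:2]).round(4) for k in sp],'yaw',np.arctan2(*(P['far'+m]-P['near'+m])[[1,0]]),np.arctan2(*(P['left'+m]-P['right'+m])[[1,0]])-np.pi/2)
# other objects tops
for n,p in(('small',(168,264)),('tape',(178,182)),('tray',(457,302)),('mallet',(458,200))):print(n,world(T,*p,z=.05).round(3))
E
```

```text
near [0.5127 0.1416 0.1617] gap 0.0001 z160 side [0.5129 0.1401 0.16  ] top [0.513  0.1418 0.16  ] depthS [0.5126 0.1422 0.1623] depthT [0.5128 0.1416 0.1613]
far [0.6399 0.1342 0.1597] gap 0.0005 z160 side [0.64   0.1344 0.16  ] top [0.6395 0.1341 0.16  ] depthS [0.6392 0.1368 0.1627] depthT [0.6375 0.1331 0.1685]
right [0.5711 0.0759 0.1603] gap 0.0008 z160 side [0.5716 0.0755 0.16  ] top [0.5708 0.0759 0.16  ] depthS [0.5715 0.0759 0.1603] depthT [0.5711 0.076  0.1583]
left [0.5795 0.2025 0.1596] gap 0.002 z160 side [0.5805 0.2027 0.16  ] top [0.5784 0.2024 0.16  ] depthS [0.5803 0.2032 0.1606] depthT [0.5781 0.202  0.1618]
c [0.57580525 0.13854559 0.16033312] [np.float64(0.0632), np.float64(0.0642), np.float64(0.0628), np.float64(0.0641)] yaw -0.05816566240598533 -0.06630860431839647
c [0.57584256 0.13837114 0.16      ] [np.float64(0.0629), np.float64(0.0641), np.float64(0.0628), np.float64(0.0643)] yaw -0.05265637282314144 -0.06507126254867268
small [0.441 0.378 0.05 ]
tape [0.663 0.359 0.05 ]
tray [ 0.342 -0.388  0.05 ]
mallet [ 0.616 -0.399  0.05 ]
```

Call:
{"method": "step_arm", "body": {
  "targets": [
    [[0,0,0,0,1],[0,0,0,0,1],[0,0,0,0,1],[0,0,0,0,1],[0,0,0,0,0.38],[0,0,0,0,0]]
  ],
  "squeeze": 20
}}

```text
time: 0.6
eef_pos: [0.2121, -0.6404, 0.2305]
tcp_rot: [1.0, -0.031, -0.0, -0.001]
contact_force: [0.4, -0.2, 0.5]
opening: 0.144
```

Call:
{"method": "step_arm", "body": {
  "targets": [
    [[0,0.6,-0.5,0,0],[0,0.6,-0.6,0,0],[0,0.6,-0.6,0,0],[0,0.6,-0.6,0,0],[0,0.6,-0.6,0,0],[0,0.6,-0.6,0,0],[0,0.6,-0.6,0,0],[0,0.6,-0.6,0,0],[0,0.6,-0.6,0,0],[0,0.6,-0.6,0,0]]
  ]
}}

```text
time: 1.43
eef_pos: [0.4674, -0.4187, 0.231]
tcp_rot: [1.0, -0.031, -0.0, -0.0]
contact_force: [0.3, -0.3, -1.0]
opening: -0.003
```

Call:
{"method": "step_arm", "body": {
  "targets": [
    [[0,0,-0.8,0,0],[0,0,-0.8,0,0],[0,0,-0.8,0,0],[0,0,-0.8,0,0],[0,0,-0.8,0,0],[0,0,-0.8,0,0],[0,0,-0.8,0,0],[0,0,-0.8,0,0],[0,0,-0.8,0,0],[0,0,-0.8,0,0]]
  ]
}}

```text
time: 2.27
eef_pos: [0.4861, -0.0992, 0.2311]
tcp_rot: [1.0, -0.031, -0.0, -0.0]
contact_force: [0.8, -0.8, 0.7]
opening: 0.004
```

Call:
{"method": "step_arm", "body": {
  "targets": [
    [[0,0,-0.8,0,0],[0,0,-0.8,0,0],[0,0,-0.8,0,0],[0,0,-0.8,0,0],[0,0,-0.8,0,0],[0,0,-0.8,0,0],[0,0,-0.8,0,0],[0,0,-0.4,0,0],[0,0,0,0,0],[0,0,0,0,0]]
  ]
}}

```text
time: 3.1
eef_pos: [0.5011, 0.1392, 0.231]
tcp_rot: [1.0, -0.03, -0.0, 0.0]
contact_force: [-0.2, -0.3, -0.7]
opening: -0.001
```

```bash
cat >> h.py <<'E'
def rel(p,c=(0.5758,0.1385),y=-0.062):
    d=np.array(p[:2])-c; return np.array([np.cos(y)*d[0]+np.sin(y)*d[1], -np.sin(y)*d[0]+np.cos(y)*d[1]])
def st():
    s=get_state(); print(round(s['time'],2),s['eef_pos'].round(4),'tin-frame',rel(s['eef_pos']).round(4),'F',s['contact_force'].round(1),'q',s['tcp_rot'].round(4))
    return s
E
python3 -c "from h import *;st()"
```

```text
3.1 [0.5011 0.1392 0.231 ] tin-frame [-0.0746 -0.0039] F [-0.2 -0.3 -0.7] q [ 9.996e-01 -2.980e-02 -3.000e-04  3.000e-04]
```

Call:
{"method": "step_arm", "body": {
  "targets": [
    [[0,0.26,-0.1,0,0],[0,0,0,0.2,0],[0,0,0,0.35,0],[0,0,0,0.35,0],[0,0,0,0.3,0],[0,0,0,0.2,0],[0,0,0,0.05,0],[0,0,0,0,0],[0,0,0,0,0]]
  ]
}}

```text
time: 3.85
eef_pos: [0.5124, 0.1418, 0.1738]
tcp_rot: [1.0, -0.031, 0.0, -0.0]
contact_force: [0.1, 0.4, 0.1]
opening: -0.001
```

```bash
python3 - <<'E'
from h import *
st()
ims=[]
for n in('side','top'):
    c=cam(n)
    u,v=(275,265) if n=='side' else (254,207)
    im=cv2.resize(c['pixels'][v-60:v+50,u-50:u+50,::-1],None,fx=4,fy=4,interpolation=cv2.INTER_CUBIC);ims.append(im)
cv2.imwrite('pics/a1.png',np.hstack(ims))
E
```

```text
3.85 [0.5124 0.1418 0.1738] tin-frame [-0.0635 -0.0006] F [0.1 0.4 0.1] q [ 9.995e-01 -3.130e-02  4.000e-04 -0.000e+00]
```

View pics/a1.png

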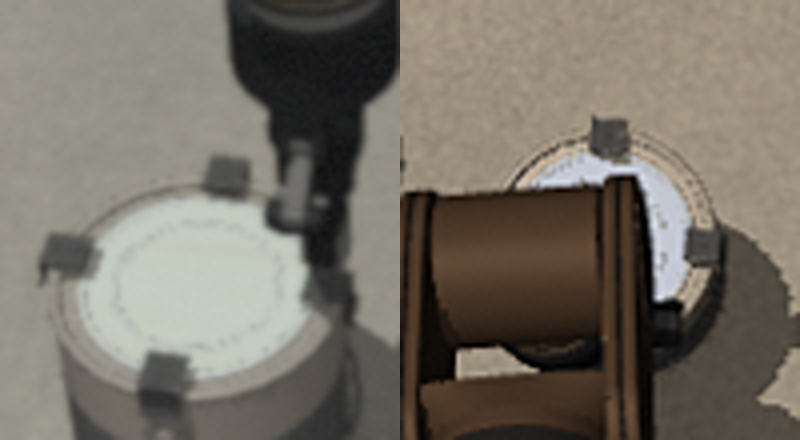

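The side view shows the shut fingertips directly over the near clip, at about (325,290) in the crop. In the top view the arm hides that clip. I'll push slowly now.

Call:
{"method": "step_arm", "body": {
  "targets": [
    [[0,0,0,0.03,0],[0,0,0,0.03,0],[0,0,0,0.03,0],[0,0,0,0.03,0],[0,0,0,0.03,0],[0,0,0,0.03,0],[0,0,0,0.03,0],[0,0,0,0.03,0],[0,0,0,0.03,0],[0,0,0,0.03,0]]
  ]
}}

```text
time: 4.78
eef_pos: [0.5121, 0.1421, 0.1612]
tcp_rot: [1.0, -0.031, -0.0, -0.0]
contact_force: [0.2, -0.7, -0.1]
opening: -0.002
```

Call:
{"method": "step_arm", "body": {
  "targets": [
    [[0,0,0,0.025,0],[0,0,0,0.025,0],[0,0,0,0.025,0],[0,0,0,0.025,0],[0,0,0,0.025,0]]
  ]
}}

```text
time: 5.2
eef_pos: [0.5121, 0.1421, 0.1567]
tcp_rot: [1.0, -0.031, -0.0, 0.0]
contact_force: [-2.3, -0.2, 3.9]
opening: -0.003
```

Contact at about 4 N, and the clip is sliding. I'll continue at 0.8 mm per row.

Call:
{"method": "step_arm", "body": {
  "targets": [
    [[0,0,0,0.02,0],[0,0,0,0.02,0],[0,0,0,0.02,0]]
  ]
}}

```text
time: 5.45
eef_pos: [0.5121, 0.1421, 0.154]
tcp_rot: [1.0, -0.031, 0.0, 0.0]
contact_force: [-2.0, -0.7, 4.2]
opening: -0.002
```

Call:
{"method": "step_arm", "body": {
  "targets": [
    [[0,0,0,0.02,0],[0,0,0,0.02,0]]
  ]
}}

```text
time: 5.62
eef_pos: [0.5121, 0.1421, 0.1528]
tcp_rot: [1.0, -0.031, -0.0, 0.0]
contact_force: [-4.3, -0.9, 9.3]
opening: -0.004
```

Call:
{"method": "step_arm", "body": {
  "targets": [
    [[0,0,0,0.02,0],[0,0,0,0,0]]
  ]
}}

```text
time: 5.78
eef_pos: [0.5121, 0.1421, 0.1528]
tcp_rot: [1.0, -0.031, -0.0, 0.0]
contact_force: [-4.5, -0.4, 9.6]
opening: -0.003
```

Call:
{"method": "step_arm", "body": {
  "targets": [
    [[0,0,0,0.03,0],[0,0,0,0,0]]
  ]
}}

```text
time: 5.95
eef_pos: [0.5121, 0.1421, 0.1527]
tcp_rot: [1.0, -0.031, -0.0, 0.0]
contact_force: [-7.9, -0.9, 14.3]
opening: -0.001
```

Near is home: it stopped at 0.1528 (0.153 expected) and the force rises with no travel. I'll lift and go to the far clip.

Call:
{"method": "step_arm", "body": {
  "targets": [
    [[0,0,0,-0.15,0],[0,0,0,-0.25,0],[0,0,0,-0.25,0],[0,0.3,0,0,0],[0,0.7,0,0,0],[0,0.7,0,0,0],[0,0.7,0,0,0],[0,0.6,0,0,0],[0,0.2,0,0,0],[0,0,0,0,0]]
  ]
}}

```text
time: 6.78
eef_pos: [0.6412, 0.1336, 0.1763]
tcp_rot: [0.999, -0.032, 0.0, -0.0]
contact_force: [-0.8, 0.3, 0.4]
opening: -0.0
```

Call:
{"method": "step_arm", "body": {
  "targets": [
    [[0,0,0,0,0],[0,0,0,0,0]]
  ]
}}

```text
time: 6.95
eef_pos: [0.6386, 0.1343, 0.1761]
tcp_rot: [1.0, -0.031, -0.001, -0.0]
contact_force: [-0.5, 0.2, -0.1]
opening: 0.001
```

```bash
python3 - <<'E'
from h import *
st()
ims=[]
for n in('side','top'):
    c=cam(n)
    u,v=(275,265) if n=='side' else (254,207)
    im=cv2.resize(c['pixels'][v-60:v+50,u-50:u+50,::-1],None,fx=4,fy=4,interpolation=cv2.INTER_CUBIC);ims.append(im)
cv2.imwrite('pics/a2.png',np.hstack(ims))
E
```

```text
6.95 [0.6386 0.1343 0.1761] tin-frame [ 0.0629 -0.0003] F [-0.5  0.2 -0.1] q [ 9.995e-01 -3.110e-02 -6.000e-04 -0.000e+00]
```

View pics/a2.png

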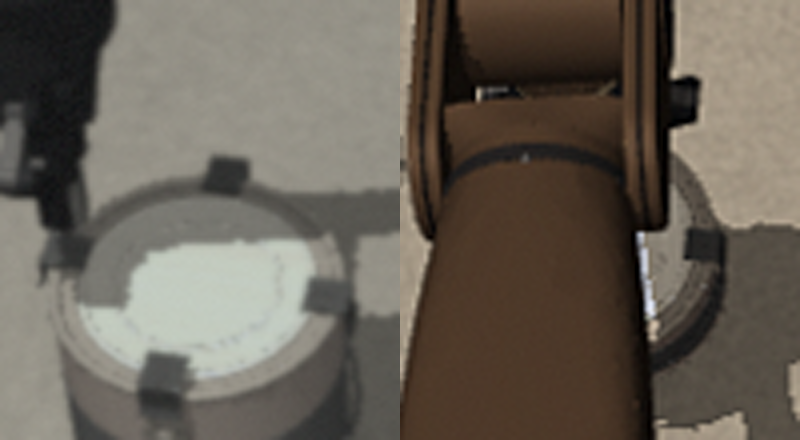

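The near clip now sits flush, the tin hasn't shifted, and the fingertip is over the far clip at about (65,240) in the crop.

Call:
{"method": "step_arm", "body": {
  "targets": [
    [[0,0.02,0,0.04,0],[0,0,0,0.04,0],[0,0,0,0.03,0],[0,0,0,0.03,0],[0,0,0,0.03,0],[0,0,0,0.03,0],[0,0,0,0.03,0],[0,0,0,0.03,0],[0,0,0,0.03,0],[0,0,0,0.03,0]]
  ]
}}

```text
time: 7.88
eef_pos: [0.6406, 0.134, 0.1634]
tcp_rot: [1.0, -0.031, -0.0, 0.0]
contact_force: [-0.7, 0.8, 0.7]
opening: -0.001
```

Call:
{"method": "step_arm", "body": {
  "targets": [
    [[0,0,0,0.025,0],[0,0,0,0.025,0],[0,0,0,0.025,0],[0,0,0,0.025,0],[0,0,0,0.025,0],[0,0,0,0.02,0]]
  ]
}}

```text
time: 8.38
eef_pos: [0.6406, 0.134, 0.1584]
tcp_rot: [1.0, -0.031, 0.0, 0.0]
contact_force: [-2.1, -0.8, 4.4]
opening: -0.003
```

Call:
{"method": "step_arm", "body": {
  "targets": [
    [[0,0,0,0.02,0],[0,0,0,0.02,0],[0,0,0,0.02,0],[0,0,0,0.02,0],[0,0,0,0.02,0]]
  ]
}}

```text
time: 8.8
eef_pos: [0.6406, 0.134, 0.1537]
tcp_rot: [1.0, -0.031, 0.0, -0.0]
contact_force: [-1.6, -0.0, 3.4]
opening: -0.002
```

Call:
{"method": "step_arm", "body": {
  "targets": [
    [[0,0,0,0.02,0],[0,0,0,0.02,0],[0,0,0,0,0]]
  ]
}}

```text
time: 9.05
eef_pos: [0.6407, 0.134, 0.1529]
tcp_rot: [1.0, -0.031, -0.0, 0.0]
contact_force: [-2.8, -0.4, 5.6]
opening: 0.001
```

Call:
{"method": "step_arm", "body": {
  "targets": [
    [[0,0,0,0.02,0],[0,0,0,0.02,0],[0,0,0,0,0]]
  ]
}}

```text
time: 9.3
eef_pos: [0.6407, 0.134, 0.1528]
tcp_rot: [1.0, -0.031, -0.0, 0.0]
contact_force: [-5.4, -0.6, 12.1]
opening: 0.0
```

Far is home: 12 N with no further travel at 0.1528. Next is the left clip.

Call:
{"method": "step_arm", "body": {
  "targets": [
    [[0,0,0,-0.15,0],[0,0,0,-0.25,0],[0,0,0,-0.25,0],[0,-0.21,-0.21,0,0],[0,-0.4,-0.4,0,0],[0,-0.4,-0.4,0,0],[0,-0.4,-0.4,0,0],[0,-0.2,-0.2,0,0],[0,0,0,0,0],[0,0,0,0,0]]
  ]
}}

```text
time: 10.13
eef_pos: [0.5802, 0.2027, 0.1766]
tcp_rot: [1.0, -0.031, 0.0, 0.0]
contact_force: [0.5, 0.5, 0.7]
opening: -0.002
```

Call:
{"method": "step_arm", "body": {
  "targets": [
    [[0,0,0,0,0]]
  ]
}}

```text
time: 10.22
eef_pos: [0.581, 0.2019, 0.1767]
tcp_rot: [1.0, -0.031, 0.0, 0.0]
contact_force: [-0.1, -0.7, -0.4]
opening: 0.0
```

```bash
python3 - <<'E'
from h import *
st()
ims=[]
for n in('side','top'):
    c=cam(n)
    u,v=(275,265) if n=='side' else (254,207)
    im=cv2.resize(c['pixels'][v-60:v+50,u-50:u+50,::-1],None,fx=4,fy=4,interpolation=cv2.INTER_CUBIC);ims.append(im)
cv2.imwrite('pics/a3.png',np.hstack(ims))
E
```

```text
10.22 [0.581  0.2019 0.1767] tin-frame [0.0012 0.0636] F [-0.1 -0.7 -0.4] q [ 9.995e-01 -3.130e-02  5.000e-04  1.000e-04]
```

View pics/a3.png

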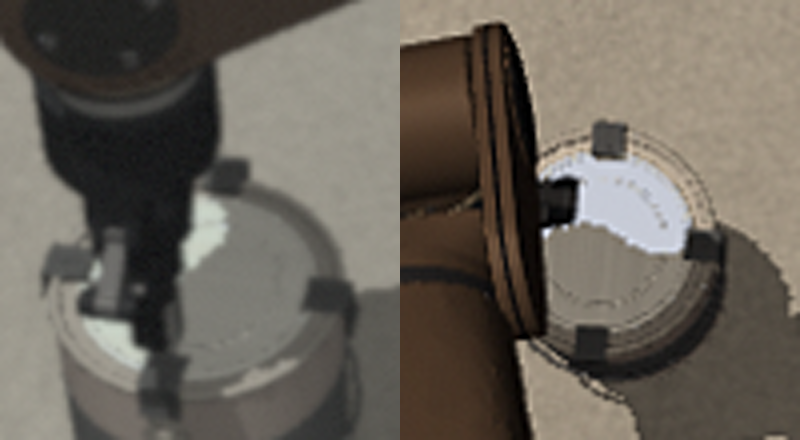

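The fingertip is over the left clip, at about (155,350) in the side crop. The far, near and right clips are where they should be.

Call:
{"method": "step_arm", "body": {
  "targets": [
    [[0,-0.02,0,0.04,0],[0,0,0,0.04,0],[0,0,0,0.03,0],[0,0,0,0.03,0],[0,0,0,0.03,0],[0,0,0,0.03,0],[0,0,0,0.03,0],[0,0,0,0.03,0],[0,0,0,0.03,0],[0,0,0,0.03,0]]
  ]
}}

```text
time: 11.15
eef_pos: [0.5795, 0.2024, 0.1636]
tcp_rot: [1.0, -0.031, 0.0, -0.0]
contact_force: [0.2, -0.7, 0.3]
opening: 0.002
```

Call:
{"method": "step_arm", "body": {
  "targets": [
    [[0,0,0,0.025,0],[0,0,0,0.025,0],[0,0,0,0.025,0],[0,0,0,0.025,0],[0,0,0,0.025,0],[0,0,0,0.02,0]]
  ]
}}

```text
time: 11.65
eef_pos: [0.5796, 0.2024, 0.1587]
tcp_rot: [1.0, -0.031, -0.0, 0.0]
contact_force: [-2.4, -1.4, 4.7]
opening: 0.0
```

Call:
{"method": "step_arm", "body": {
  "targets": [
    [[0,0,0,0.02,0],[0,0,0,0.02,0],[0,0,0,0.02,0],[0,0,0,0.02,0]]
  ]
}}

```text
time: 11.98
eef_pos: [0.5796, 0.2024, 0.1549]
tcp_rot: [1.0, -0.031, 0.0, -0.0]
contact_force: [-2.1, -0.4, 4.6]
opening: 0.005
```

Call:
{"method": "step_arm", "body": {
  "targets": [
    [[0,0,0,0.02,0],[0,0,0,0.02,0],[0,0,0,0.02,0],[0,0,0,0,0]]
  ]
}}

```text
time: 12.32
eef_pos: [0.5796, 0.2024, 0.1529]
tcp_rot: [1.0, -0.031, -0.0, 0.0]
contact_force: [-3.2, -0.1, 6.1]
opening: 0.0
```

Call:
{"method": "step_arm", "body": {
  "targets": [
    [[0,0,0,0.02,0],[0,0,0,0,0]]
  ]
}}

```text
time: 12.48
eef_pos: [0.5796, 0.2024, 0.1528]
tcp_rot: [1.0, -0.031, -0.0, 0.0]
contact_force: [-5.1, -0.7, 7.6]
opening: -0.003
```

Call:
{"method": "step_arm", "body": {
  "targets": [
    [[0,0,0,0.025,0],[0,0,0,0,0]]
  ]
}}

```text
time: 12.65
eef_pos: [0.5797, 0.2024, 0.1528]
tcp_rot: [1.0, -0.031, -0.0, 0.0]
contact_force: [-6.2, -1.8, 11.9]
opening: -0.001
```

Call:
{"method": "step_arm", "body": {
  "targets": [
    [[0,0,0,-0.15,0],[0,0,0,-0.25,0],[0,0,0,-0.25,0],[0,0,0.3,0,0],[0,0,0.7,0,0],[0,0,0.7,0,0],[0,0,0.7,0,0],[0,0,0.6,0,0],[0,0,0.2,0,0],[0,0,0,0,0]]
  ]
}}

```text
time: 13.48
eef_pos: [0.5715, 0.0724, 0.1764]
tcp_rot: [0.999, -0.033, 0.0, 0.0]
contact_force: [1.1, -0.4, 0.6]
opening: 0.004
```

Call:
{"method": "step_arm", "body": {
  "targets": [
    [[0,0,0,0,0],[0,0,0,0,0]]
  ]
}}

```text
time: 13.65
eef_pos: [0.5716, 0.0753, 0.1765]
tcp_rot: [1.0, -0.031, 0.0, -0.0]
contact_force: [-0.1, -0.3, -0.2]
opening: 0.0
```

```bash
python3 - <<'E'
from h import *
st()
ims=[]
for n in('side','top'):
    c=cam(n)
    u,v=(275,265) if n=='side' else (254,207)
    im=cv2.resize(c['pixels'][v-60:v+50,u-50:u+50,::-1],None,fx=4,fy=4,interpolation=cv2.INTER_CUBIC);ims.append(im)
cv2.imwrite('pics/a4.png',np.hstack(ims))
E
```

```text
13.65 [0.5716 0.0753 0.1765] tin-frame [-0.0003 -0.0633] F [-0.1 -0.3 -0.2] q [ 9.995e-01 -3.100e-02  0.000e+00 -2.000e-04]
```

View pics/a4.png

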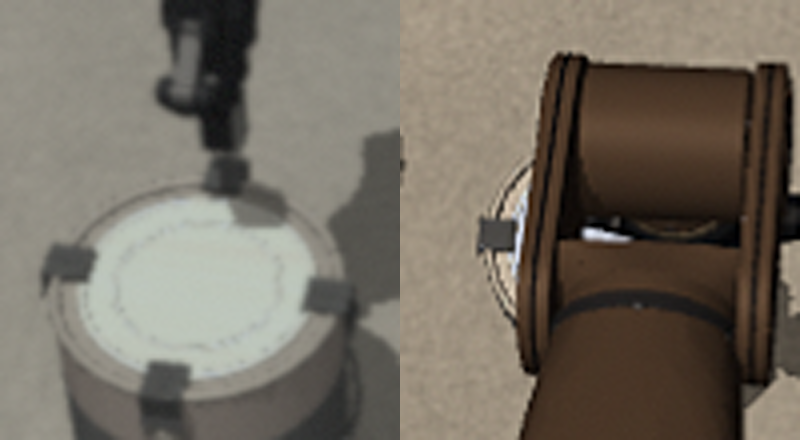

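The left clip is home. The fingertip is over the right clip, at about (225,165) in the side crop.

Call:
{"method": "step_arm", "body": {
  "targets": [
    [[0,0,0,0.04,0],[0,0,0,0.04,0],[0,0,0,0.03,0],[0,0,0,0.03,0],[0,0,0,0.03,0],[0,0,0,0.03,0],[0,0,0,0.03,0],[0,0,0,0.03,0],[0,0,0,0.03,0],[0,0,0,0.03,0]]
  ]
}}

```text
time: 14.58
eef_pos: [0.5716, 0.0746, 0.1636]
tcp_rot: [1.0, -0.031, -0.0, -0.0]
contact_force: [0.6, 0.4, -0.3]
opening: 0.002
```

Call:
{"method": "step_arm", "body": {
  "targets": [
    [[0,0,0,0.025,0],[0,0,0,0.025,0],[0,0,0,0.025,0],[0,0,0,0.025,0],[0,0,0,0.025,0],[0,0,0,0.02,0]]
  ]
}}

```text
time: 15.08
eef_pos: [0.5716, 0.0746, 0.1586]
tcp_rot: [1.0, -0.031, -0.0, 0.0]
contact_force: [-2.4, 0.8, 4.2]
opening: -0.001
```

Call:
{"method": "step_arm", "body": {
  "targets": [
    [[0,0,0,0.02,0],[0,0,0,0.02,0],[0,0,0,0.02,0],[0,0,0,0.02,0]]
  ]
}}

```text
time: 15.42
eef_pos: [0.5716, 0.0746, 0.1549]
tcp_rot: [1.0, -0.031, 0.0, 0.0]
contact_force: [-2.2, -0.6, 4.0]
opening: 0.001
```

Call:
{"method": "step_arm", "body": {
  "targets": [
    [[0,0,0,0.02,0],[0,0,0,0.02,0],[0,0,0,0.02,0],[0,0,0,0,0]]
  ]
}}

```text
time: 15.75
eef_pos: [0.5716, 0.0746, 0.1529]
tcp_rot: [1.0, -0.031, -0.0, 0.0]
contact_force: [-3.5, 0.0, 6.1]
opening: -0.001
```

Call:
{"method": "step_arm", "body": {
  "targets": [
    [[0,0,0,0.02,0],[0,0,0,0,0]]
  ]
}}

```text
time: 15.92
eef_pos: [0.5717, 0.0746, 0.1528]
tcp_rot: [1.0, -0.031, -0.0, 0.0]
contact_force: [-4.7, -0.4, 9.5]
opening: -0.002
```

Call:
{"method": "step_arm", "body": {
  "targets": [
    [[0,0,0,0.025,0],[0,0,0,0,0]]
  ]
}}

```text
time: 16.08
eef_pos: [0.5717, 0.0746, 0.1528]
tcp_rot: [1.0, -0.031, -0.0, 0.0]
contact_force: [-6.2, -0.2, 11.5]
opening: -0.0
```

All four are home. I'll lift, move clear to the right, and check.

Call:
{"method": "step_arm", "body": {
  "targets": [
    [[0,0,0,-0.15,0],[0,0,0,-0.4,0],[0,0,0,-0.6,0],[0,0,0,-0.6,0],[0,0,0.5,-0.3,0],[0,0,0.7,0,0],[0,0,0.7,0,0],[0,0,0.7,0,0],[0,0,0.7,0,0],[0,0,0.7,0,0]]
  ]
}}

```text
time: 16.92
eef_pos: [0.5614, -0.0863, 0.2316]
tcp_rot: [1.0, -0.031, 0.0, -0.0]
contact_force: [0.5, 0.3, -0.6]
opening: -0.001
```

Call:
{"method": "step_arm", "body": {
  "targets": [
    [[0,0,0.6,0,0],[0,0,0.4,0,0],[0,0,0.2,0,0],[0,0,0,0,0],[0,0,0,0,0],[0,0,0,0,0]]
  ]
}}

```text
time: 17.42
eef_pos: [0.5586, -0.132, 0.2321]
tcp_rot: [1.0, -0.031, -0.0, -0.0]
contact_force: [-0.9, 0.7, 0.0]
opening: -0.001
```

```bash
python3 - <<'E'
from h import *
import pickle
st()
ims=[];off={'side':(225,230),'top':(204,162)}
for n in('side','top'):
    c=cam(n);pickle.dump(c,open(n+'1.pkl','wb'))
    cv2.imwrite(f'pics/{n}F.png',c['pixels'][:,:,::-1])
    u,v=(275,275) if n=='side' else (254,207)
    ims.append(cv2.resize(c['pixels'][v-45:v+45,u-50:u+50,::-1],None,fx=4,fy=4,interpolation=cv2.INTER_CUBIC))
    # predicted clip centres if home & tin unmoved
    y=-.062;cc=np.array([.5758,.1385]);ex=np.array([np.cos(y),np.sin(y)]);ey=np.array([-np.sin(y),np.cos(y)])
    p=proj(c,[np.r_[cc+.064*d,.153] for d in(-ex,ex,ey,-ey)]);o=np.array([u-50,v-45])
    for q in (p-o+.5)*4-.5: cv2.circle(ims[-1],tuple(int(round(a)) for a in q),2,(0,0,255),-1)
    d=cv2.absdiff(c['pixels'],pickle.load(open(n+'0.pkl','rb'))['pixels'])
    cv2.imwrite(f'pics/{n}diff.png',np.clip(d.astype(int)*3,0,255).astype(np.uint8))
cv2.imwrite('pics/a5.png',np.hstack(ims))
E
```

```text
17.42 [ 0.5586 -0.132   0.2321] tin-frame [-0.0004 -0.2711] F [-0.9  0.7  0. ] q [ 9.995e-01 -3.080e-02 -1.000e-04 -3.000e-04]
```

View pics/a5.png

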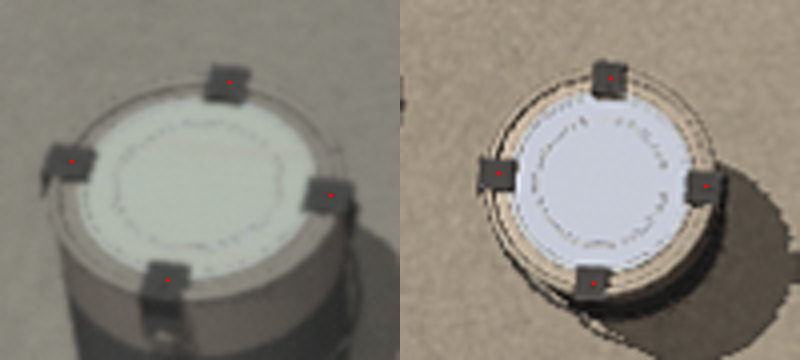

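View pics/sidediff.png

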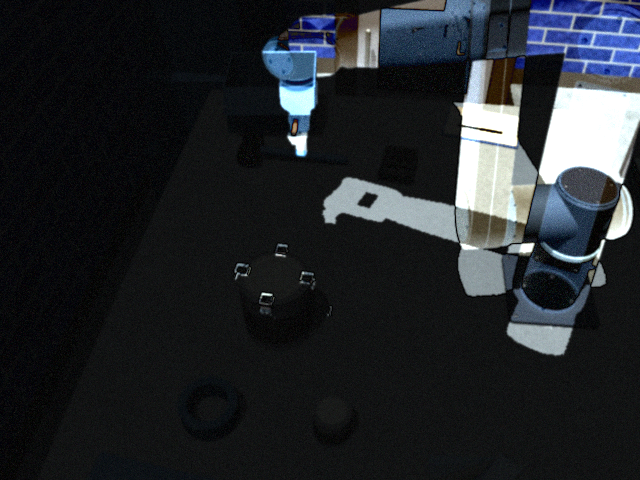

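View pics/topF.png

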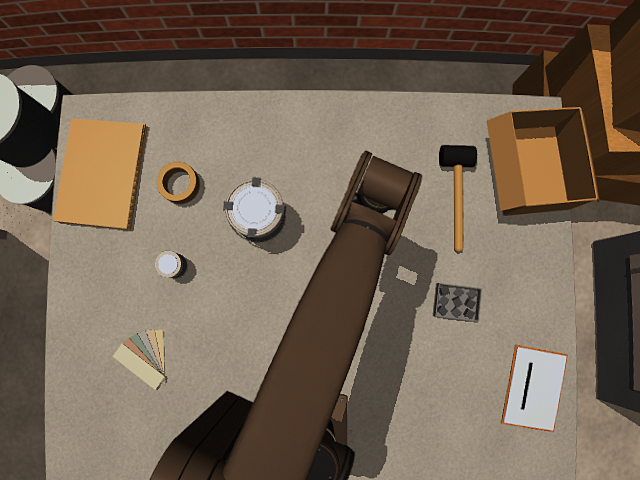

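The final pictures show all four clips centred on the positions predicted for fully home (red dots). The difference image shows only the clips and the arm changed; the tin and the bystanders didn't move. I'm handing it in.

```bash
python3 -c "
from plant import sign_off;print(sign_off())"
```

```text
the job is handed in; nothing more can be done
None
```

All four lid clips are pressed fully home with the shut fingertips, in the order near, far, left, right. The job was handed in at about 17.5 s, against the 51 s limit.

- **Pushing:** I approached each clip at about 10–15 mm/s and slowed to about 10 mm/s for the end of the stroke. Each slid at about 4 N and stopped dead at z = 0.1528–0.1529 m (0.153 m expected). From there the upward push-back rose to 12–14 N with no further travel. Those are readings at the end of each move, so a brief peak between them would not show.
- **Last checks:** With the arm lifted clear, both cameras showed every clip where it should be when home. The before-and-after side difference image showed only the clips, the arm and its shadow changed. The tin, mallet, small tin, tape and tray had not moved.
- **Disagreements:** While pressing I also saw a sideways force of 2–8 N, mostly along −x, but nothing shifted. No check failed.

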